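# Dock the tube block on its tapered way

## Task

Pick up the aluminium tube block that stands on a dovetailed foot, slide its foot, narrow end first, into the open end of the tapered dovetail way on the metal base, and push it along until it wedges tight: a firm, gentle push of about 12 N sets it; do not force it, as the sprung rail is easily overstrained. Then let go and leave it wedged there, square and flat in the way, and do not disturb the other things on the bench.

Things in the scene. Friction and masses are not known exactly. Their poses are not given: they have to be found in the camera images.
- block_mid (a point): Centre of the loose tube block (0.25 to 0.5 kg), 30 mm above its underside, +x to its front end. Aluminium body 70 mm long (x), 46 mm wide (y), flat sides and rear face 13 to 53 mm above the underside, on a dovetail foot. Four purple caps on the rear half of its top reach 69 mm; a black pad marks the front end. Grasp it across y. It starts with the front end roughly away from the robot.
- block: Same block, origin in the middle of its underside, same axes. The steel foot is 13 mm high and 70 mm long and stands flat. At the underside its +y side is straight, 15 mm from the middle; its -y side is tapered 1 in 7, from 20 mm off the middle at the rear to 10 mm at the front, the narrow end. Both sides lean inwards by 20 degrees going up.
- dock: Fixed grey metal base with the tapered way. Origin on the bench under the middle of the way's open mouth; +x along the way, from the mouth inwards. Plate 12 mm thick, x -95 to 150 mm, y -58 to 42 mm; its flat top is the way's floor. The part before the mouth (x -95 to 0) is a free apron where the block can be set down.
- way_mouth (a point): Middle of the way's mouth, on the floor, axes of the base. From here the way runs 148 mm in +x between two overhanging steel rails, 12 mm high. The fixed rail (+y) is straight, its inner side 15 mm from the middle at the floor; the gib (-y) is tapered like the foot: the gap narrows from about 41 to 21 mm, 4 mm more or less. When the straight sides touch, the block's middle is on this x axis.
- way_tight (a point): Point on the floor 80 mm in from the mouth, where the block's middle is on average when it starts to get tight. The gib is shimmed differently each time: first tightness lies up to 29 mm before or behind this point and cannot be measured beforehand, only felt. The metal is smooth (friction 0.1 to 0.15), and the wedged block stays put when let go.
- gib: The tapered, sprung rail (-y side of the way), origin as the base. It yields sideways, 30 N per mm: past first tightness each mm of travel adds about 4 N on it and 3 to 6 N of push. A 12 N push leaves 5 to 20 N; over 30 N overstrains it. A hand that holds the block's sides also presses its own sideways error on the rails; pushed from behind on its rear face, the block finds its own line.
- spare_block: Bystander: flat-bottomed aluminium block without a foot, 98 x 46 x 46 mm, with six purple caps; origin under its centre.
- swab_jar: Bystander: glass jar with steel lid, 64 mm across, 75 mm tall, origin under its centre.
- cap_cup: Bystander: small steel cup, 60 mm across, 45 mm tall, origin under its centre.
- rinse_bottle: Bystander: white bottle, 60 mm across, 160 mm tall, origin under its centre.
- slide_box: Bystander: flat blue plastic box, 85 x 120 x 35 mm, origin under its centre.
- forceps: Bystander: steel forceps lying on the bench, 160 mm long.

How it is judged:
On the way:
1. the block's foot lies in the mouth of the way, not yet touching the gib hard (x of block_mid in the frame of dock between -0.03 and 0.07 m and z of block_mid in the frame of dock between 0.037 and 0.049 m and contact force between block and gib below 5 N), for 0.1 s.
At the end, for the whole second after the job is handed in: The block rests in the way, wedged: its middle 40 to 130 mm in from the mouth, within 2 mm of the line on which its straight side touches the fixed rail, down on the floor within 3 mm, level and square within 0.06 rad, at rest and released, and still pressing the gib with more than 5 N (x of block_mid in the frame of dock between 0.04 and 0.13 m and y of block_mid in the frame of dock between -0.002 and 0.002 m and z of block_mid in the frame of dock between 0.039 and 0.045 m and angle between block's own z axis and vertical below 0.06 rad and angle between the x axis of block and the x axis of dock, either way round below 0.06 rad and contact force between block and gib above 5 N and linear speed of block below 0.01 m/s).
It fails at once if the gib is overstrained: pressed with more than 30 N (contact force between block and gib above 30 N).
It fails at once if a bystander is moved more than 20 mm (distance of any of spare_block, swab_jar, cap_cup, rinse_bottle, slide_box, forceps from where it was at the start of the episode above 0.02 m).
It also fails if it takes over 64 s, if anything falls off the work surface, if the arm or the gripper's body presses on something with over 40 N, if the wrist force passes 120 N, or if a joint passes its speed limit or range.

## Robot

A 6-joint arm with a two-finger parallel gripper is mounted at the origin on the work surface. World frame = base frame: x ahead of the robot, y to its left, z up, the work surface at z = 0. Lengths are in m, angles in rad, forces in N, time in s.
With the tool pointing down it reaches from about 0.375 to 0.9 m from the base axis. Payload 3.1 kg.
Tool frame: the origin (TCP) lies between the finger pads; the fingertips stand 19 mm ahead of it and the grasp point (between the pads) is the TCP; z points along the fingers, y is the line along which they close (so a half turn about z gives the same grasp; the last joint's range is limited). The gripper opens to 87 mm and grips with 3 to 60 N. Pads are 19 mm wide; open, the fingers measure 117 mm over their backs; the gripper's body (75 mm by 190 mm) begins 51 mm behind the grasp point.
Start: joints at [1.065, 0.527, 1.433, -0, 1.181, -0.178], TCP at [0.201, 0.592, 0.242] pointing down, gripper open.
Joint ranges: [-3.08, 3.08], [-0.75, 2.2], [0.22, 2.44], [-1.43, 4.57], [0, 2.65], [-2.85, 2.85]. Speed limits (rad/s): [2.79, 2.79, 3.14, 3.14, 3.14, 3.14].

## Interface

Orientations are given as a unit quaternion [w, x, y, z].
In Python, from bench import get_obs, read_camera, hand_in, masks_of, tip_of gives the robot as it stands. The module is installed in compiled form; this text tells all that it offers.
- The arm moves only by the tool jog_arm, never from a script. Its argument "plan" is one flat list of numbers, 4 for each row, row after row: the shift along the tool's x, y, z in m, then the turn about the tool's z in rad. A call has 1 to 12 rows; each row shifts and turns the commanded pose from where the row before left it, along the tool's axes as they then stand; what a row does not reach is not made up. A row lasts 1/8 s, in which the tool goes at most 62.5 mm and 10.7 degrees, less where a joint would pass 70% of its speed; a pose out of reach is approached as far as the arm can. A call is refused whole if a number of a shift passes 0.0625 or a number of a turn 0.188, either way. A call with a gripper value outside its range is refused whole. "grip" is the finger opening in m, from 0 to 0.087, set as the call begins (left out, the last holds). The fingers move at their own pace and stop on an object; "squeeze" is the grip in N (left out, the last holds). Time passes only in rows, so rows that do not move let the fingers close. It gives the time, the measured TCP pose, the force, the opening and the grip force at its end, in the units of the state.
- get_obs(): the state, without advancing time (a new reading comes with each control period).
- read_camera(name): name is "scene" or "side" or "wrist"; returns a dict with "image" (420x560x3 uint8, blue, green, red), "intrinsics" (3x3 intrinsics, pixels), "xyz" and "attitude" of the camera in the world. Camera axes: x right, y down, z forward; pixel columns grow to the right and rows downward; lengths in m; the calibration is good to about 2 mm. A picture is of the moment at which its call begins. There is no depth.
- hand_in(): hands the job in; it is judged then, once.
Trained networks look in a picture, given as the dict that the camera call returned (one of the last four; its "shot" number tells which), for a name from the list of things; names that differ only in an ending like _2 or _b are one class to them, and where a whole thing is asked for, a point or a joint stands for the part that bears it (a point fixed in the world has none). Each returns a list of dicts, best first, with "p" (0 to 1); they miss things now and then, are a little off and sometimes report something else, mostly with a low value. They report only what shows in the picture. A call takes as long as a camera call.
- masks_of(picture, target): "mask" (420x560 bool, what is visible of it) and "bbox" ([left, top, right, bottom] in pixels, round what is visible of it).
- tip_of(picture, target): "uv" ([column, row] in pixels: a listed point, or the origin of a listed thing).
The state is a dict: "time": time; "joint_positions": joint angles; "joint_vel": joint speeds; "effort": joint torques, N m; "ee_pos": TCP position; "orientation": TCP orientation; "ft_force": force on the tool from outside, world axes, zero at the start; "moment": the same for the moment, N m; "opening": opening from 0.0 (shut) to 1.0 (fully open); "finger_force": force on a finger pad.
Only numpy, scipy, OpenCV 4.12 (cv2) and the standard library are available. Lean on these libraries where they do the work, as an engineer would, in place of code of your own. Each camera call takes 0.05 s, during which the arm holds its last target. There are 200 camera calls.

## Working session

There is one attempt and no reset: what is moved stays moved. The work goes in short steps, Python scripts to look and compute and a tool call to move; the robot and the scene stay as the last step left them, time stands still between calls to the robot, and variables do not carry over. Pictures are saved under pics/ and viewed, at most 10 in all, crops included, and the job is handed in when it is done.

Besides the shell and the picture viewer there is one more tool, called after ">>>" by a JSON object that holds its "method" and its "body", one argument or row to a line. jog_arm: Moves the arm, as the interface text tells. Its arguments: {"type":"object","properties":{"plan":{"type":"array","items":{"type":"number"}},"grip":{"type":"number"},"squeeze":{"type":"number"}},"required":["plan"]}

```bash
mkdir -p pics; cat > h.py <<'E'
import numpy as np, cv2
from bench import *
from scipy.spatial.transform import Rotation as R
def rot(q): return R.from_quat([q[1],q[2],q[3],q[0]]).as_matrix()
def camR(c):
    a=np.array(c["attitude"],float)
    return rot(a) if a.size==4 else a.reshape(3,3)
def toplane(c,uv,z):
    K=np.array(c["intrinsics"]); d=camR(c)@np.linalg.inv(K)@np.array([uv[0],uv[1],1.])
    p=np.array(c["xyz"]); return p+d*(z-p[2])/d[2]
def proj(c,P):
    K=np.array(c["intrinsics"]); q=(np.atleast_2d(P)-np.array(c["xyz"]))@camR(c); q=q@K.T
    return q[:,:2]/q[:,2:]
E
cat > a.py <<'E'
from h import *
o=get_obs(); print(o["time"],o["ee_pos"],o["orientation"])
ims=[]
for n in ["scene","side"]:
    c=read_camera(n); ims.append(c["image"]); print(n,c["xyz"],c["attitude"])
    for t,z in [("block_mid",.03),("block",0),("dock",0),("way_mouth",.012),("way_tight",.012),("spare_block",0),("swab_jar",0),("cap_cup",0),("rinse_bottle",0),("slide_box",0),("forceps",0)]:
        for r in tip_of(c,t)[:2]: print(t,round(r["p"],2),np.round(r["uv"],1),toplane(c,r["uv"],z).round(4)[:2])
    cv2.imwrite(f"pics/{n}0.png",c["image"])
E
python3 a.py
```

```text
0.0 [0.20027433 0.5913112  0.24057671] [-3.66363587e-04  1.62704251e-01  9.86674285e-01 -1.02367548e-03]
scene [1.07499685 0.34665676 0.9120893 ] [-0.16236353  0.4742313   0.8230733  -0.26700768]
block_mid 0.96 [167.4 157.1] [ 0.4928 -0.3479]
block 0.56 [173.9 165.4] [ 0.4896 -0.3342]
dock 0.58 [303.9 251.6] [0.5571 0.1308]
way_mouth 0.82 [304. 250.] [0.5597 0.1317]
way_mouth 0.66 [225.  192.6] [ 0.5065 -0.1418]
way_tight 0.98 [286.5 268.3] [0.6268 0.1194]
spare_block 0.75 [163.4 155.7] [ 0.4745 -0.3853]
spare_block 0.73 [223.5 187.6] [ 0.4861 -0.1621]
swab_jar 0.8 [397.3 243. ] [0.4134 0.3255]
cap_cup 0.58 [227.3 144.5] [ 0.339  -0.2491]
rinse_bottle 0.67 [398.3 302.2] [0.5675 0.3857]
slide_box 0.85 [147.8 213.3] [ 0.6623 -0.2851]
forceps 0.67 [176.3 248.1] [ 0.7105 -0.1518]
side [ 0.44428131 -0.66067395  0.84860164] [-0.34839072  0.9343808  -0.07071503  0.02357559]
block_mid 0.61 [283.1 353.5] [ 0.4881 -0.3494]
block 0.62 [286.8 358.5] [ 0.4958 -0.3496]
dock 0.73 [283.1 186.7] [0.5629 0.1454]
dock 0.65 [352.2 322.9] [ 0.6521 -0.2933]
way_mouth 0.81 [283.2 185.8] [0.562  0.1375]
way_tight 0.65 [309.4 188.7] [0.6342 0.1146]
way_tight 0.6 [271.6 135.6] [0.5587 0.3663]
spare_block 0.95 [281.3 279.2] [ 0.5124 -0.159 ]
swab_jar 0.67 [228.6 150. ] [0.4161 0.3313]
cap_cup 0.95 [208.9 326.2] [ 0.3362 -0.2529]
rinse_bottle 0.62 [276.3 132.5] [0.5778 0.3945]
rinse_bottle 0.56 [209.  325.9] [ 0.3364 -0.2522]
slide_box 0.76 [350.6 319. ] [ 0.6509 -0.2837]
slide_box 0.31 [283.  187.8] [0.5619 0.141 ]
forceps 0.89 [359.  262.9] [ 0.7098 -0.1424]
forceps 0.72 [282.  189.6] [0.558  0.1344]
```

View pics/scene0.png

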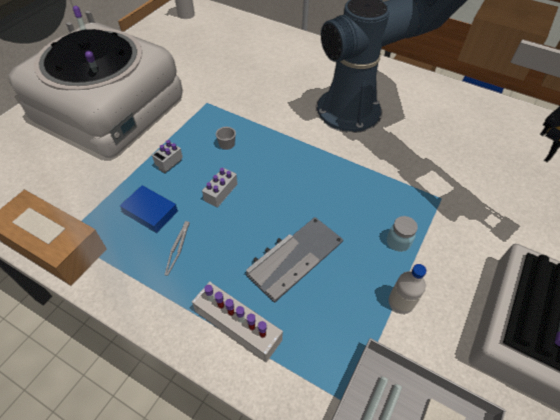

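View pics/side0.png

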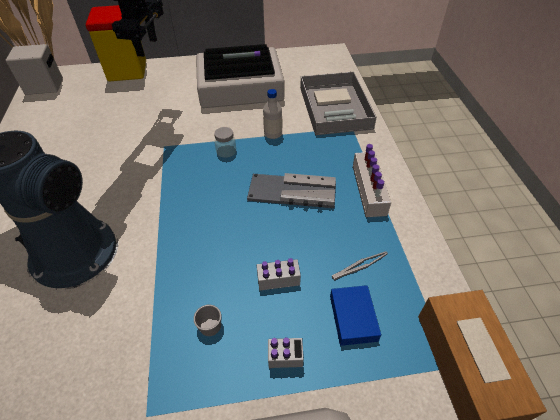

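The scene view shows the loose block (4 caps) near (167,157). The dock is at (300,255) with its mouth end towards the robot, and the side view agrees. I'll move above the dock for a wrist view.

>>> {"method": "jog_arm", "body": {
  "plan": [-0.048,-0.032,-0.009,0,-0.048,-0.032,-0.009,0,-0.048,-0.032,-0.009,0,-0.048,-0.032,-0.009,0,-0.048,-0.032,-0.009,0,-0.048,-0.032,-0.009,0,-0.048,-0.032,-0.009,0,-0.048,-0.032,-0.009,0,-0.048,-0.032,-0.009,0,-0.048,-0.032,-0.009,0,0,0,0,0,0,0,0,0],
  "grip": 0.087
}}

```text
time: 2.7
ee_pos: [0.5518, 0.1349, 0.3312]
orientation: [-0.001, 0.163, 0.987, 0.0]
ft_force: [-0.7, -0.4, 0.9]
opening: 1.001
finger_force: 0.0
```

```bash
cat > w.py <<'E'
from h import *
import sys
o=get_obs(); print(o["time"],o["ee_pos"],o["orientation"],o["ft_force"])
c=read_camera("wrist"); print(c["xyz"],c["attitude"])
for t,z in [("block_mid",.03),("block",0),("dock",0),("way_mouth",.012),("way_tight",.012),("spare_block",0)]:
    for r in tip_of(c,t)[:2]: print(t,round(r["p"],2),np.round(r["uv"],1),toplane(c,r["uv"],z).round(4)[:2])
cv2.imwrite(sys.argv[1],c["image"])
np.savez(sys.argv[1]+".npz",**{k:np.array(c[k]) for k in("intrinsics","xyz","attitude")})
E
python3 w.py pics/w1.png
```

```text
2.7 [0.55181701 0.13486358 0.3311572 ] [-8.12090360e-04  1.63054721e-01  9.86616674e-01  1.91294848e-04] [-0.6633469  -0.35660106  0.92868187]
[0.49001638 0.15592039 0.47450916] [0.09879663 0.80670104 0.57839287 0.07024494]
block 0.56 [283.7 233.1] [0.6407 0.1147]
dock 0.58 [280.7 184.2] [0.5599 0.1365]
way_mouth 0.97 [282.6 181.8] [0.5554 0.1411]
way_tight 0.96 [280. 235.] [0.638  0.1089]
spare_block 0.96 [ 99.1 209.2] [ 0.5027 -0.1627]
```

View pics/w1.png

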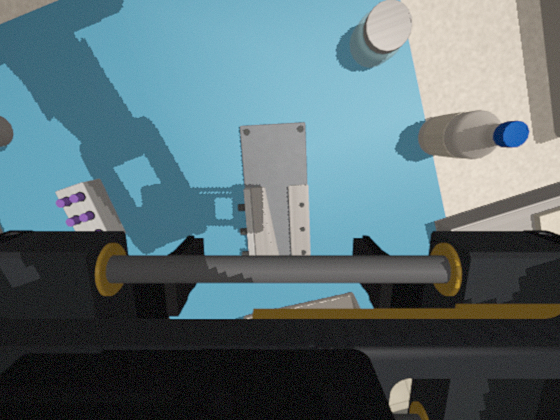

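The wrist view shows the apron's end corners near (242,125) and (304,122). The rails start at row ~185, with the fixed rail on the right (+y). I'll fit the dock numerically.

```bash
cat > d.py <<'E'
from h import *
im=cv2.imread("pics/w1.png"); f=np.load("pics/w1.png.npz"); c={k:f[k] for k in f}
hsv=cv2.cvtColor(im,cv2.COLOR_BGR2HSV); m=(hsv[...,1]<90).astype(np.uint8)
L=[];Rr=[];T=[]
for v in range(132,180,2):
    row=m[v]; a=273
    l=a
    while row[l]: l-=1
    r=a
    while row[r]: r+=1
    L.append(toplane(c,(l+.5,v),.012)[:2]); Rr.append(toplane(c,(r-.5,v),.012)[:2])
    print(v,l,r,end="; ")
for u in range(250,298,3):
    v=150
    while m[v,u]: v-=1
    T.append(toplane(c,(u,v+.5),.012)[:2])
def fit(P):
    vx,vy,x,y=cv2.fitLine(np.array(P,np.float32),cv2.DIST_HUBER,0,.001,.001).ravel(); return np.array([vx,vy]),np.array([x,y])
print()
for n,P in (("L",L),("R",Rr),("T",T)):
    d,p=fit(P); 
    print(n,np.arctan(d[1]/d[0]),p)
(dl,pl),(dr,pr),(dt,pt)=fit(L),fit(Rr),fit(T)
def X(a,da,b,db): return a+da*np.linalg.solve(np.array([da,-db]).T,b-a)[0]
A=X(pl,dl,pt,dt);B=X(pr,dr,pt,dt); print("corners",A,B,np.linalg.norm(A-B))
yaw=np.arctan2(*(B-A)[::-1])-np.pi/2; ex=np.array([np.cos(yaw),np.sin(yaw)]);ey=np.array([-ex[1],ex[0]])
print("yaw",yaw,"mouth",(A+B)/2+.095*ex+.008*ey)
E
python3 d.py
```

```text
132 239 307; 134 239 307; 136 239 308; 138 239 307; 140 240 307; 142 240 307; 144 240 307; 146 240 307; 148 240 307; 150 241 307; 152 241 308; 154 241 307; 156 241 307; 158 241 307; 160 241 307; 162 241 307; 164 242 307; 166 242 307; 168 242 308; 170 242 307; 172 242 307; 174 242 308; 176 243 308; 178 243 308; 
L -0.27076855 [0.49184012 0.09492107]
R -0.29011396 [0.523983  0.1907315]
T 1.3082213 [0.4656602  0.15505049]
corners [0.45243835 0.10585844] [0.47887045 0.20419925] 0.10183109
yaw -0.2625749 mouth [0.5594748  0.13809569]
```

>>> {"method": "jog_arm", "body": {
  "plan": [-0.019,-0.052,0,0,-0.019,-0.052,0,0,-0.019,-0.052,0,0,-0.019,-0.052,0,0,-0.019,-0.052,0,0,-0.019,-0.052,0,0,-0.019,-0.052,0,0,-0.019,-0.052,0,0,-0.019,-0.052,0,0,0,0,0,0,0,0,0,0]
}}

```text
time: 4.42
ee_pos: [0.564, -0.3625, 0.3311]
orientation: [-0.0, 0.163, 0.987, 0.001]
ft_force: [-0.4, 0.8, 0.8]
opening: 0.997
finger_force: 0.0
```

```bash
python3 w.py pics/w2.png
```

```text
4.425 [ 0.5640417  -0.36248126  0.33110221] [-4.97428505e-04  1.62626029e-01  9.86687400e-01  7.08727599e-04] [-0.42777932  0.77521868  0.78731556]
[ 0.50213012 -0.34162563  0.47439524] [0.09859107 0.80648658 0.57864848 0.07088809]
block_mid 0.88 [265.6 131.6] [ 0.4875 -0.3556]
block 0.78 [268.9 136.8] [ 0.4956 -0.3542]
way_mouth 0.23 [346.6 217. ] [ 0.656  -0.2754]
spare_block 0.58 [388.4 101.7] [ 0.5049 -0.1648]
```

View pics/w2.png

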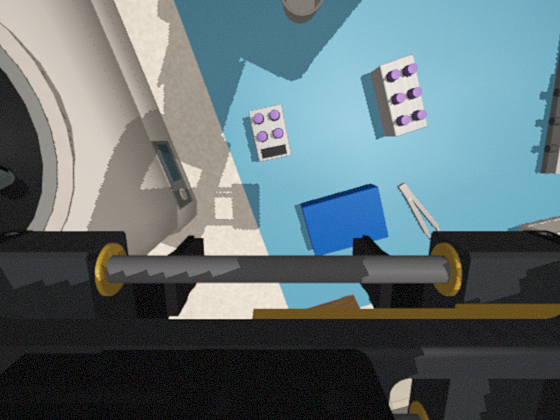

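The block's top has corners near (249,109), (281,105), (290,156) and (259,161), with the black pad (front) towards the image bottom. I'll measure its yaw and centre from its mask.

```bash
cat > b.py <<'E'
from h import *
from scipy.optimize import least_squares
c=read_camera("wrist"); m=masks_of(c,"block")[0]; print(m["p"],m["bbox"])
cn=max(cv2.findContours(m["mask"].astype(np.uint8),0,1)[0],key=cv2.contourArea)
print(cv2.boxPoints(cv2.minAreaRect(cn)).round(1).tolist())
for z,nm in((.053,"hand"),):
    P=np.array([toplane(c,p,z)[:2] for p in [(249,109),(281,105),(290,156),(259,161)]]); print(P.round(4),P.mean(0))
    d1=P[2]-P[1];d2=P[3]-P[0]; print(np.arctan2(d1[1],d1[0]),np.arctan2(d2[1],d2[0]),np.linalg.norm(d1),np.linalg.norm(P[1]-P[0]))
# silhouette IoU fit of body hull
def hull(s):
    x,y,a=s; pts=[]
    for z0,sx,sy in((0,35,15),(13,35,23),(53,35,23)):
        for i in(-1,1):
            for j in(-1,1): pts.append((i*sx,j*sy,z0))
    for X in(-28,-6):
        for Y in(-12,12):
            for t in np.linspace(0,6.28,8): pts.append((X+6*np.cos(t),Y+6*np.sin(t),69))
    p=np.array(pts)/1000; Q=np.c_[x+p[:,0]*np.cos(a)-p[:,1]*np.sin(a),y+p[:,0]*np.sin(a)+p[:,1]*np.cos(a),p[:,2]]
    h=cv2.convexHull(proj(c,Q).astype(np.float32)); M=np.zeros((1680,2240),np.uint8); cv2.fillConvexPoly(M,((h+.5)*4).round().astype(int),1); return M
T=np.zeros((420,560),np.uint8); cv2.fillConvexPoly(T,cv2.convexHull(cn),1); T=cv2.resize(T,(2240,1680),interpolation=0)
from scipy.optimize import minimize
r=minimize(lambda s:np.sum(hull(s)!=T)/np.sum(T),[.49,-.353,-.1],method="Nelder-Mead",options=dict(initial_simplex=[[.49,-.353,-.1],[.498,-.353,-.1],[.49,-.345,-.1],[.49,-.353,-.2]]))
print(r.x,r.fun)
E
python3 b.py
```

```text
0.76 [249.3, 104.3, 292.5, 160.9]
[[247.8000030517578, 110.4000015258789], [280.20001220703125, 103.30000305175781], [291.20001220703125, 154.0], [258.79998779296875, 161.0]]
[[ 0.4536 -0.3669]
 [ 0.4626 -0.324 ]
 [ 0.5314 -0.3335]
 [ 0.524  -0.3774]] [ 0.49290421 -0.35045207]
-0.137692376470031 -0.14763216416069103 0.06941682817258994 0.04390030340245896
[ 0.49171171 -0.35082729 -0.1117872 ] 0.032403463940942644
```

>>> {"method": "jog_arm", "body": {
  "plan": [0.036,0,0.025,-0.09,0.036,0,0.025,-0.087,0,0,0.045,0,0,0,0.045,0,0,0,0.045,0,0,0,0.045,0,0,0,0,0,0,0,0,0]
}}

```text
time: 5.88
ee_pos: [0.496, -0.3442, 0.1029]
orientation: [0.001, 0.075, 0.997, -0.001]
ft_force: [-0.0, 0.4, 0.4]
opening: 1.002
finger_force: 0.0
```

```bash
cat > b2.py <<'E'
exec(open("b.py").read().split("for z,nm")[0]+open("b.py").read()[open("b.py").read().index("# sil"):])
o=get_obs(); print(o["ee_pos"],o["orientation"])
cv2.imwrite("pics/w3.png",c["image"])
E
python3 b2.py
```

```text
0.64 [233.3, 171.5, 306.4, 254.9]
[[232.6999969482422, 172.6999969482422], [300.6000061035156, 171.10000610351562], [302.5, 253.6999969482422], [234.60000610351562, 255.3000030517578]]
[ 0.49043605 -0.35007433 -0.1210539 ] 0.29623240723816485
[ 0.49641764 -0.34457538  0.10394078] [ 0.00178647  0.07476738  0.99719818 -0.00155799]
```

View pics/w3.png

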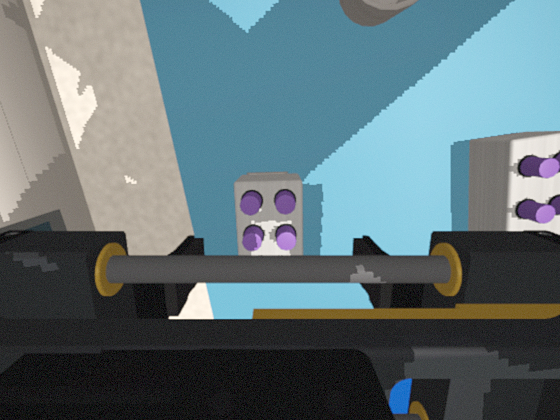

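The block's rear edge lies at row ~180, columns 234–301, square to the gripper but about 7 mm left of its centre. I'll correct that, descend and grip.

>>> {"method": "jog_arm", "body": {
  "plan": [0.003,-0.0075,0,0,0,0,0.022,0,0,0,0.022,0,0,0,0.022,0,0,0,0,0,0,0,0,0]
}}

```text
time: 6.72
ee_pos: [0.4915, -0.3512, 0.0367]
orientation: [0.001, 0.075, 0.997, -0.001]
ft_force: [0.8, -0.2, 0.1]
opening: 1.001
finger_force: 0.0
```

>>> {"method": "jog_arm", "body": {
  "plan": [0,0,0,0,0,0,0,0,0,0,0,0,0,0,0,0,0,0,0,0,0,0,0,0,0,0,0,0,0,0,0,0],
  "grip": 0.03,
  "squeeze": 25
}}

```text
time: 7.72
ee_pos: [0.491, -0.3501, 0.0356]
orientation: [-0.0, 0.075, 0.997, 0.0]
ft_force: [-0.3, 1.2, 0.7]
opening: 0.527
finger_force: 24.8
```

>>> {"method": "jog_arm", "body": {
  "plan": [0,0,-0.03,0,0,0,-0.04,0,0,0,-0.04,0,0.0075,0.062,0,0,0.0075,0.062,0,0,0.0075,0.062,0,0,0.0075,0.062,0,0,0.0075,0.062,0,0,0.0075,0.062,0,0,0.0075,0.062,0,0,0.0075,0.0625,0,0,0,0,0,0]
}}

```text
time: 9.22
ee_pos: [0.5046, 0.1533, 0.1449]
orientation: [-0.0, 0.071, 0.997, 0.0]
ft_force: [-0.3, -0.8, -4.9]
opening: 0.53
finger_force: 24.8
```

>>> {"method": "jog_arm", "body": {
  "plan": [0,0,0,0.06,0,0,0,0.06,0,0,0,0,0,0,0,0]
}}

```text
time: 9.72
ee_pos: [0.5056, 0.1483, 0.1452]
orientation: [-0.0, 0.135, 0.991, -0.0]
ft_force: [-0.3, 0.7, -3.9]
opening: 0.527
finger_force: 24.8
```

```bash
python3 w.py pics/w4.png; cat > t.py <<'E'
from h import *
o=get_obs(); p=np.array(o["ee_pos"]); M=rot(o["orientation"]); yaw=-.27; m=np.array([.5595,.138])
ex=np.array([np.cos(yaw),np.sin(yaw)]);ey=np.array([-ex[1],ex[0]])
print("dock xy",(p[:2]-m)@ex,(p[:2]-m)@ey,"z",p[2],"yawerr",np.arctan2(-M[1,0],-M[0,0])-yaw,"tilt",M[:2,2],"F dock",np.round([o["ft_force"][:2]@ex,o["ft_force"][:2]@ey,o["ft_force"][2]],2),o["time"])
E
python3 t.py
```

```text
9.725 [0.50557994 0.14828943 0.14521316] [-3.87827238e-04  1.34527535e-01  9.90909755e-01 -2.22037608e-04] [-0.31009716  0.71652551 -3.85731699]
[0.44257514 0.16585489 0.28849677] [0.09725968 0.78962366 0.60141108 0.07307349]
block_mid 0.6 [274.1 265. ] [0.5543 0.1308]
block 0.91 [276.6 245.7] [0.547  0.1351]
block 0.69 [276.  263.5] [0.5661 0.1292]
dock 0.36 [276.3 243.1] [0.5442 0.1356]
dock xy -0.05472101844854476 -0.0036439969510444334 z 0.14557981844983084 yawerr 0.00036825793617395464 tilt [ 1.00415342e-04 -3.64917433e-05] F dock [ 0.82  0.01 -3.05] 10.075
```

View pics/w4.png

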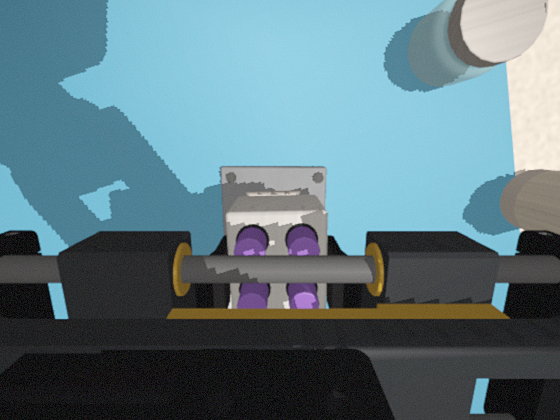

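The wrist view shows the plate's rear edge along row 168 from column 219 to 327, square to the tool, with the block held above it. I'll check the corners numerically.

```bash
cat > e.py <<'E'
from h import *
im=cv2.imread("pics/w4.png"); f=np.load("pics/w4.png.npz"); c={k:f[k] for k in f}
s=cv2.cvtColor(im,cv2.COLOR_BGR2HSV)[...,1]; m=s<90
P=[];l=[];r=[]
for u in range(226,322,4):
    v=178
    while m[v,u]: v-=1
    P.append(toplane(c,(u,v+.5),.012)[:2])
for v in range(174,190,2):
    a=b=225 if False else 270
    row=m[v]
    while row[a]: a-=1
    while row[b]: b+=1
    l.append(a+.5);r.append(b-.5)
d=np.polyfit(np.array(P)[:,1],np.array(P)[:,0],1); print("edge yaw",-np.arctan(d[0]))
print(l,r)
A=toplane(c,(np.median(l),182),.012)[:2];B=toplane(c,(np.median(r),182),.012)[:2]
T=np.mean(P,0);yaw=-.27;ex=np.array([np.cos(yaw),np.sin(yaw)]);ey=np.array([-ex[1],ex[0]]);M=np.array([.5595,.138])
print([(x-M)@ex for x in(T,)],[(x-M)@ey for x in(A,B)])
E
python3 e.py
```

```text
edge yaw -0.26902649565684567
[220.5, 220.5, 220.5, 220.5, 220.5, 220.5, 220.5, 220.5] [326.5, 326.5, 326.5, 326.5, 326.5, 326.5, 326.5, 325.5]
[np.float64(-0.09528331185039378)] [np.float64(-0.05911483876723649), np.float64(0.04121927983417993)]
```

>>> {"method": "jog_arm", "body": {
  "plan": [0,0,0.032,0,0,0,0.032,0,0,0,0.022,0,0,0,0.01,0,0,0,0,0,0,0,0,0]
}}

```text
time: 10.82
ee_pos: [0.5066, 0.1492, 0.0504]
orientation: [0.001, 0.134, 0.991, 0.0]
ft_force: [0.6, -0.9, -3.8]
opening: 0.533
finger_force: 24.8
```

```bash
python3 t.py
```

```text
dock xy -0.05401410192254265 -0.0033139483390496396 z 0.05035697025096487 yawerr 0.00031282311118902006 tilt [0.00189739 0.00015099] F dock [ 0.85 -0.73 -3.79] 10.825
```

Lower in 1 mm steps to feel the floor.

>>> {"method": "jog_arm", "body": {
  "plan": [0,0,0.0015,0,0,0,0,0]
}}

```text
time: 11.08
ee_pos: [0.506, 0.1492, 0.0486]
orientation: [0.0, 0.134, 0.991, 0.0]
ft_force: [-0.5, 0.1, -5.0]
opening: 0.527
finger_force: 24.8
```

>>> {"method": "jog_arm", "body": {
  "plan": [0,0,0.001,0,0,0,0,0]
}}

```text
time: 11.32
ee_pos: [0.506, 0.1492, 0.0475]
orientation: [0.0, 0.134, 0.991, 0.0]
ft_force: [-1.1, -0.2, 1.4]
opening: 0.528
finger_force: 24.8
```

>>> {"method": "jog_arm", "body": {
  "plan": [0,0,0.0005,0,0,0,0,0]
}}

```text
time: 11.58
ee_pos: [0.506, 0.1491, 0.0475]
orientation: [0.0, 0.134, 0.991, 0.0]
ft_force: [-1.2, -0.7, 6.1]
opening: 0.529
finger_force: 24.8
```

>>> {"method": "jog_arm", "body": {
  "plan": [0,0,-0.0006,0,-0.005,0,0,0,-0.005,0,0,0,-0.005,0,0,0,-0.005,0,0,0,-0.005,0,0,0,-0.005,0,0,0,0,0,0,0]
}}

```text
time: 12.58
ee_pos: [0.5362, 0.1408, 0.0475]
orientation: [0.001, 0.135, 0.991, 0.0]
ft_force: [-0.0, 0.2, 4.8]
opening: 0.528
finger_force: 24.8
```

>>> {"method": "jog_arm", "body": {
  "plan": [-0.005,0,0,0,-0.005,0,0,0,-0.005,0,0,0,-0.005,0,0,0,0,0,0,0]
}}

```text
time: 13.2
ee_pos: [0.5549, 0.1356, 0.0475]
orientation: [0.001, 0.135, 0.991, 0.0]
ft_force: [0.3, -0.2, 5.1]
opening: 0.528
finger_force: 24.8
```

```bash
python3 t.py
```

```text
dock xy -0.0038397649982089338 -0.0035135110742389 z 0.04752031100041895 yawerr 9.526144117072421e-05 tilt [ 1.60162689e-03 -5.71623235e-05] F dock [ 0.32 -0.14  5.09] 13.2
```

>>> {"method": "jog_arm", "body": {
  "plan": [0,0,-0.001,0,0,0,0,0,0,0,0,0,0,0,0,0],
  "grip": 0.075
}}

```text
time: 13.7
ee_pos: [0.5539, 0.1358, 0.048]
orientation: [-0.0, 0.134, 0.991, -0.0]
ft_force: [0.2, 0.2, 0.5]
opening: 0.84
finger_force: 0.0
```

>>> {"method": "jog_arm", "body": {
  "plan": [0,0,-0.02,0,0,0,-0.025,0,0,0,-0.025,0,0.03,0.0025,0,0,0.032,0,0,0,0,0,0,0]
}}

```text
time: 14.45
ee_pos: [0.4917, 0.1552, 0.118]
orientation: [-0.002, 0.134, 0.991, -0.0]
ft_force: [0.5, 0.9, 0.3]
opening: 0.865
finger_force: 0.0
```

>>> {"method": "jog_arm", "body": {
  "plan": [0,0,0,0,0,0,0,0,0,0,0,0,0,0,0,0,0,0,0,0,0,0,0,0],
  "grip": 0
}}

```text
time: 15.2
ee_pos: [0.4949, 0.1547, 0.1181]
orientation: [-0.0, 0.135, 0.991, -0.0]
ft_force: [-0.3, 0.2, -0.1]
opening: 0.265
finger_force: 0.0
```

```bash
python3 t.py; python3 w.py pics/w5.png; python3 -c "
from h import *
c=read_camera('side'); cv2.imwrite('pics/s5.png',cv2.resize(c['image'][140:240,200:380],None,fx=4,fy=4))"
```

```text
dock xy -0.06674591234530902 -0.0011491999791967903 z 0.1181451007296091 yawerr 0.00014500541831713454 tilt [-3.12703147e-05 -1.58622438e-06] F dock [-0.32  0.11 -0.07] 15.2
15.2 [0.4948657  0.15469567 0.1181451 ] [-1.53863625e-05  1.34518468e-01  9.90911087e-01 -2.88912107e-06] [-0.27834155  0.19456918 -0.07137801]
[0.43175445 0.17221537 0.26135449] [0.09736564 0.78960665 0.60136674 0.07348009]
block_mid 0.97 [273.  301.9] [0.5654 0.1306]
block 0.64 [274.5 281.1] [0.5614 0.1327]
```

View pics/s5.png

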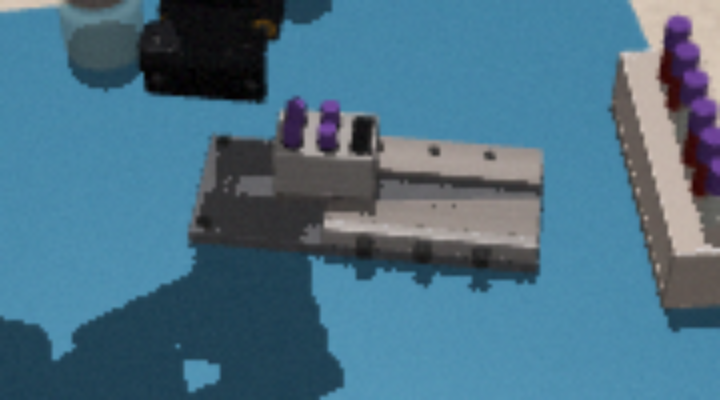

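The block stands in the way's mouth, upright and square (crop about (330,155)), with the gripper clear behind it. I'll lower the closed fingers behind it.

>>> {"method": "jog_arm", "body": {
  "plan": [0,0,0.024,0,0,0,0.024,0,0,0,0.022,0,0,0,0,0,0,0,0,0]
}}

```text
time: 16.23
ee_pos: [0.4952, 0.1548, 0.0486]
orientation: [0.0, 0.134, 0.991, 0.0]
ft_force: [-0.4, 0.0, -0.0]
opening: 0.005
finger_force: 0.0
```

```bash
python3 t.py
```

```text
dock xy -0.06641139823208854 -0.0009620171375878487 z 0.048631782211723054 yawerr 0.00029604490906631753 tilt [7.15663211e-04 5.06317390e-05] F dock [-0.35 -0.06 -0.01] 16.225
```

>>> {"method": "jog_arm", "body": {
  "plan": [-0.005,0,0.003,0,-0.005,0,0,0,-0.003,0,0,0,-0.003,0,0,0,-0.003,0,0,0,-0.003,0,0,0,-0.003,0,0,0,-0.003,0,0,0,-0.003,0,0,0,-0.003,0,0,0,-0.003,0,0,0]
}}

```text
time: 17.6
ee_pos: [0.5307, 0.1448, 0.0451]
orientation: [-0.0, 0.134, 0.991, -0.0]
ft_force: [-0.8, 0.4, -0.6]
opening: 0.001
finger_force: 0.4
```

>>> {"method": "jog_arm", "body": {
  "plan": [-0.003,0,0,0,-0.003,0,0,0,-0.003,0,0,0,-0.003,0,0,0,-0.003,0,0,0,-0.003,0,0,0]
}}

```text
time: 18.35
ee_pos: [0.548, 0.14, 0.0452]
orientation: [-0.0, 0.135, 0.991, -0.0]
ft_force: [-1.1, 0.5, -1.6]
opening: 0.006
finger_force: 0.4
```

```bash
python3 t.py; python3 - <<'E'
from h import *
yaw=-.27;ex=np.array([np.cos(yaw),np.sin(yaw)]);ey=np.array([-ex[1],ex[0]]);M=np.array([.5595,.138])
for n in("scene","side"):
    c=read_camera(n)
    for t,z in(("block_mid",.042),("block",.012)):
        r=tip_of(c,t)
        if r: p=toplane(c,r[0]["uv"],z)[:2]-M; print(n,t,r[0]["p"],p@ex,p@ey)
E
```

```text
dock xy -0.011575423216517732 -0.0011174937690102166 z 0.04516122277769683 yawerr 0.0001726652488692193 tilt [-3.52151368e-06 -8.60584891e-07] F dock [-1.2   0.22 -1.63] 18.35
scene block_mid 0.94 0.04205147309143502 -0.0049531375707337994
scene block 0.65 0.03427132612297273 0.0047740071870241724
side block_mid 0.63 0.03616941011440467 -0.0062945905419239095
side block 0.77 0.03728680508908663 -0.000612763728375926
```

>>> {"method": "jog_arm", "body": {
  "plan": [-0.002,0,0,0,-0.002,0,0,0,-0.002,0,0,0,-0.002,0,0,0,-0.002,0,0,0,-0.002,0,0,0,0,0,0,0]
}}

```text
time: 19.52
ee_pos: [0.56, 0.1367, 0.0452]
orientation: [0.0, 0.135, 0.991, 0.0]
ft_force: [0.1, -0.5, -0.3]
opening: 0.005
finger_force: 0.0
```

>>> {"method": "jog_arm", "body": {
  "plan": [-0.001,0,0,0,-0.001,0,0,0,0,0,0,0]
}}

```text
time: 19.9
ee_pos: [0.5615, 0.1363, 0.0451]
orientation: [0.0, 0.134, 0.991, -0.0]
ft_force: [-0.7, 0.3, -0.3]
opening: 0.003
finger_force: 0.3
```

>>> {"method": "jog_arm", "body": {
  "plan": [-0.001,0,0,0,-0.001,0,0,0,0,0,0,0]
}}

```text
time: 20.27
ee_pos: [0.5635, 0.1358, 0.0451]
orientation: [0.0, 0.134, 0.991, 0.0]
ft_force: [-0.1, -1.0, -0.8]
opening: 0.004
finger_force: 0.2
```

>>> {"method": "jog_arm", "body": {
  "plan": [-0.001,0,0,0,-0.001,0,0,0,-0.001,0,0,0,0,0,0,0]
}}

```text
time: 20.78
ee_pos: [0.5664, 0.1349, 0.0451]
orientation: [0.0, 0.135, 0.991, 0.0]
ft_force: [0.3, 0.7, 0.3]
opening: 0.005
finger_force: 0.2
```

>>> {"method": "jog_arm", "body": {
  "plan": [-0.001,0,0,0,-0.001,0,0,0,-0.001,0,0,0,0,0,0,0]
}}

```text
time: 21.28
ee_pos: [0.5693, 0.1341, 0.0452]
orientation: [0.0, 0.134, 0.991, -0.0]
ft_force: [-0.4, 0.4, 0.1]
opening: 0.001
finger_force: 0.2
```

>>> {"method": "jog_arm", "body": {
  "plan": [-0.001,0,0,0,-0.001,0,0,0,-0.001,0,0,0,0,0,0,0]
}}

```text
time: 21.78
ee_pos: [0.5722, 0.1333, 0.0452]
orientation: [0.0, 0.134, 0.991, 0.0]
ft_force: [-0.0, -1.3, 0.5]
opening: 0.006
finger_force: 0.2
```

>>> {"method": "jog_arm", "body": {
  "plan": [-0.001,0,0,0,-0.001,0,0,0,-0.001,0,0,0,0,0,0,0]
}}

```text
time: 22.28
ee_pos: [0.5752, 0.1325, 0.0451]
orientation: [0.0, 0.134, 0.991, 0.0]
ft_force: [-0.1, -1.4, -1.0]
opening: 0.01
finger_force: 0.2
```

>>> {"method": "jog_arm", "body": {
  "plan": [-0.001,0,0,0,-0.001,0,0,0,-0.001,0,0,0,0,0,0,0]
}}

```text
time: 22.78
ee_pos: [0.578, 0.1317, 0.0452]
orientation: [0.0, 0.135, 0.991, 0.0]
ft_force: [0.1, -0.5, 0.2]
opening: 0.006
finger_force: 0.2
```

>>> {"method": "jog_arm", "body": {
  "plan": [-0.001,0,0,0,-0.001,0,0,0,-0.001,0,0,0,0,0,0,0]
}}

```text
time: 23.28
ee_pos: [0.5809, 0.1309, 0.0451]
orientation: [0.0, 0.135, 0.991, 0.0]
ft_force: [-1.6, 0.6, -0.4]
opening: 0.002
finger_force: 0.2
```

>>> {"method": "jog_arm", "body": {
  "plan": [-0.001,0,0,0,-0.001,0,0,0,0,0,0,0]
}}

```text
time: 23.65
ee_pos: [0.5828, 0.1304, 0.0451]
orientation: [0.0, 0.135, 0.991, 0.0]
ft_force: [-0.2, -0.1, -0.5]
opening: 0.009
finger_force: 0.2
```

>>> {"method": "jog_arm", "body": {
  "plan": [-0.001,0,0,0,-0.001,0,0,0,-0.001,0,0,0,0,0,0,0]
}}

```text
time: 24.15
ee_pos: [0.5857, 0.1296, 0.0452]
orientation: [0.0, 0.134, 0.991, 0.0]
ft_force: [-0.5, -0.1, -0.7]
opening: 0.006
finger_force: 0.2
```

>>> {"method": "jog_arm", "body": {
  "plan": [-0.001,0,0,0,-0.001,0,0,0,-0.001,0,0,0,0,0,0,0]
}}

```text
time: 24.65
ee_pos: [0.5886, 0.1288, 0.0452]
orientation: [0.0, 0.134, 0.991, 0.0]
ft_force: [-0.3, 0.1, 0.2]
opening: 0.009
finger_force: 0.2
```

>>> {"method": "jog_arm", "body": {
  "plan": [-0.001,0,0,0,-0.001,0,0,0,-0.001,0,0,0,0,0,0,0]
}}

```text
time: 25.15
ee_pos: [0.5915, 0.128, 0.0452]
orientation: [0.0, 0.134, 0.991, 0.0]
ft_force: [-0.2, 0.4, 0.2]
opening: 0.012
finger_force: 0.2
```

>>> {"method": "jog_arm", "body": {
  "plan": [-0.001,0,0,0,-0.001,0,0,0,-0.001,0,0,0,0,0,0,0]
}}

```text
time: 25.65
ee_pos: [0.5943, 0.1272, 0.0451]
orientation: [0.0, 0.134, 0.991, -0.0]
ft_force: [-1.3, -0.0, 0.4]
opening: 0.004
finger_force: 0.4
```

>>> {"method": "jog_arm", "body": {
  "plan": [-0.001,0,0,0,-0.001,0,0,0,0,0,0,0]
}}

```text
time: 26.02
ee_pos: [0.5963, 0.1267, 0.0452]
orientation: [0.0, 0.134, 0.991, -0.0]
ft_force: [-0.1, 0.3, -0.1]
opening: 0.004
finger_force: 0.3
```

>>> {"method": "jog_arm", "body": {
  "plan": [-0.001,0,0,0,-0.001,0,0,0,-0.001,0,0,0,0,0,0,0]
}}

```text
time: 26.52
ee_pos: [0.5992, 0.1259, 0.0452]
orientation: [0.0, 0.134, 0.991, 0.0]
ft_force: [-0.4, 0.8, -0.2]
opening: 0.007
finger_force: 0.3
```

>>> {"method": "jog_arm", "body": {
  "plan": [-0.001,0,0,0,-0.001,0,0,0,-0.001,0,0,0,0,0,0,0]
}}

```text
time: 27.02
ee_pos: [0.6021, 0.125, 0.0452]
orientation: [0.0, 0.134, 0.991, -0.0]
ft_force: [-0.9, 0.1, -0.9]
opening: 0.005
finger_force: 0.3
```

```bash
python3 t.py; python3 - <<'E'
from h import *
c=read_camera('side'); cv2.imwrite('pics/s6.png',cv2.resize(c['image'][140:240,200:380],None,fx=4,fy=4))
yaw=-.27;ex=np.array([np.cos(yaw),np.sin(yaw)]);ey=np.array([-ex[1],ex[0]]);M=np.array([.5595,.138])
for t,z in(("block_mid",.042),("block",.012)):
    r=tip_of(c,t)
    if r: p=toplane(c,r[0]["uv"],z)[:2]-M; print(t,r[0]["p"],p@ex,p@ey)
E
```

```text
dock xy 0.04450371768154538 -0.0011274528940600798 z 0.04515980138919714 yawerr 0.00022437843236911004 tilt [ 4.25980794e-04 -9.52445476e-05] F dock [-0.86 -0.09 -0.88] 27.025
block_mid 0.81 0.09298562826961071 -0.0012696392590383992
block 0.55 0.09816338982637521 -0.010908650919532293
```

View pics/s6.png

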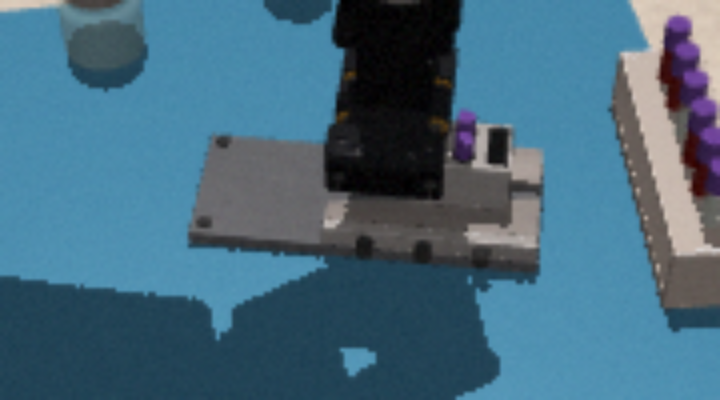

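The block is moving along the way in front of the fingers (body at crop (480,170)), at about x = 0.093, and it is not tight yet. I'll keep pushing.

>>> {"method": "jog_arm", "body": {
  "plan": [-0.001,0,0,0,-0.001,0,0,0,-0.001,0,0,0,0,0,0,0]
}}

```text
time: 27.68
ee_pos: [0.605, 0.1243, 0.0451]
orientation: [0.0, 0.134, 0.991, -0.0]
ft_force: [-0.8, -0.1, 0.1]
opening: 0.006
finger_force: 0.4
```

>>> {"method": "jog_arm", "body": {
  "plan": [-0.001,0,0,0,-0.001,0,0,0,-0.001,0,0,0,0,0,0,0]
}}

```text
time: 28.18
ee_pos: [0.6079, 0.1235, 0.0451]
orientation: [0.0, 0.134, 0.991, -0.0]
ft_force: [-1.0, 0.3, -0.2]
opening: 0.003
finger_force: 0.3
```

>>> {"method": "jog_arm", "body": {
  "plan": [-0.001,0,0,0,-0.001,0,0,0,-0.001,0,0,0,0,0,0,0]
}}

```text
time: 28.68
ee_pos: [0.6106, 0.1228, 0.0451]
orientation: [0.0, 0.135, 0.991, 0.0]
ft_force: [-1.1, 1.0, 0.0]
opening: 0.004
finger_force: 0.6
```

>>> {"method": "jog_arm", "body": {
  "plan": [-0.001,0,0,0,-0.001,0,0,0,0,0,0,0]
}}

```text
time: 29.05
ee_pos: [0.6115, 0.1224, 0.045]
orientation: [-0.001, 0.134, 0.991, -0.0]
ft_force: [-3.6, 2.2, 2.6]
opening: 0.007
finger_force: 2.2
```

>>> {"method": "jog_arm", "body": {
  "plan": [-0.001,0,0,0,0,0,0,0]
}}

```text
time: 29.3
ee_pos: [0.6122, 0.1222, 0.045]
orientation: [-0.001, 0.134, 0.991, -0.0]
ft_force: [-5.0, 2.7, 3.9]
opening: 0.005
finger_force: 2.7
```

```bash
python3 t.py
```

```text
dock xy 0.05498346657698008 -0.0011651881545700305 z 0.04504506117018431 yawerr 0.00024736049803925075 tilt [-0.00268487  0.00024346] F dock [-5.57  1.3   3.91] 29.3
```

>>> {"method": "jog_arm", "body": {
  "plan": [-0.001,0,0,0,0,0,0,0]
}}

```text
time: 29.55
ee_pos: [0.6125, 0.1221, 0.045]
orientation: [-0.002, 0.134, 0.991, -0.0]
ft_force: [-6.1, 3.0, 4.3]
opening: 0.005
finger_force: 3.2
```

>>> {"method": "jog_arm", "body": {
  "plan": [-0.001,0,0,0,0,0,0,0]
}}

```text
time: 29.8
ee_pos: [0.6128, 0.1219, 0.0449]
orientation: [-0.003, 0.134, 0.991, -0.0]
ft_force: [-6.0, 3.1, 4.3]
opening: 0.003
finger_force: 3.7
```

>>> {"method": "jog_arm", "body": {
  "plan": [-0.001,0,0,0,-0.001,0,0,0,0,0,0,0]
}}

```text
time: 30.18
ee_pos: [0.6136, 0.1217, 0.0448]
orientation: [-0.004, 0.134, 0.991, -0.0]
ft_force: [-8.3, 3.9, 5.1]
opening: 0.001
finger_force: 4.7
```

>>> {"method": "jog_arm", "body": {
  "plan": [-0.001,0,0,0,-0.001,0,0,0,0,0,0,0]
}}

```text
time: 30.55
ee_pos: [0.6143, 0.1214, 0.0446]
orientation: [-0.005, 0.134, 0.991, -0.0]
ft_force: [-10.6, 4.4, 6.5]
opening: -0.001
finger_force: 5.6
```

>>> {"method": "jog_arm", "body": {
  "plan": [-0.001,0,0,0,0,0,0,0,0,0,0,0]
}}

```text
time: 30.92
ee_pos: [0.6147, 0.1213, 0.0446]
orientation: [-0.006, 0.134, 0.991, -0.0]
ft_force: [-11.5, 4.8, 6.5]
opening: 0.002
finger_force: 6.1
```

```bash
python3 t.py
```

```text
dock xy 0.057626780655030255 -0.0013727606426617506 z 0.04460943291528106 yawerr 0.00031508826980086724 tilt [-0.01176546  0.00119908] F dock [-12.36   1.56   6.51] 30.925
```

>>> {"method": "jog_arm", "body": {
  "plan": [0.003,0,0,0,0.003,0,0,0,0.006,0,0,0,0.01,0,0,0,0.02,0,0,0,0.02,0,0,0,0,0,-0.04,0,0,0,-0.06,0,0,0,-0.06,0,0,0,0,0,0,0,0,0]
}}

```text
time: 32.3
ee_pos: [0.5599, 0.1366, 0.2052]
orientation: [0.0, 0.134, 0.991, -0.0]
ft_force: [-1.1, -0.0, -0.6]
opening: 0.006
finger_force: 0.0
```

```bash
python3 - <<'E'
from h import *
c=read_camera('wrist')
a=c['image'][150:,:]
s=read_camera('side'); b=cv2.resize(s['image'][140:240,200:380],None,fx=3,fy=3)
o=np.zeros((a.shape[0]+300,560,3),np.uint8);o[:a.shape[0]]=a;o[a.shape[0]:,:540]=b
cv2.imwrite('pics/f.png',o)
yaw=-.27;ex=np.array([np.cos(yaw),np.sin(yaw)]);ey=np.array([-ex[1],ex[0]]);M=np.array([.5595,.138])-.001*ey
for c in(c,s):
  for t,z in(("block_mid",.042),("block",.012)):
    r=tip_of(c,t)
    if r: p=toplane(c,r[0]["uv"],z)[:2]-M; print(t,r[0]["p"],p@ex,p@ey)
E
python3 t.py
```

```text
block_mid 0.7 0.09796235123042207 -0.00793521698266081
block 0.98 0.10965999206236621 -0.007786653815741031
dock xy 0.0006376141139446018 -0.0013698510919866688 z 0.2036884148871078 yawerr 0.00012498243327380143 tilt [-0.00276313 -0.00016216] F dock [ 0.66 -0.23  1.27] 32.6
```

View pics/f.png

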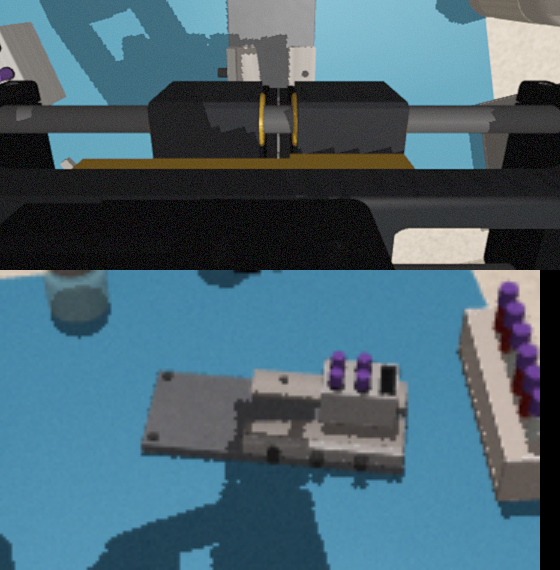

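The block sits wedged near the far end, upright, released and clear of the hand. The networks' y estimate is off, so I'll take one wrist look from above.

>>> {"method": "jog_arm", "body": {
  "plan": [-0.05,0,-0.02,0,-0.05,0,-0.02,0,-0.05,0,-0.02,0,0,0,0,0,0,0,0,0]
}}

```text
time: 33.22
ee_pos: [0.7037, 0.0967, 0.2634]
orientation: [-0.002, 0.135, 0.991, -0.0]
ft_force: [0.6, -0.4, -0.6]
opening: 0.004
finger_force: 0.0
```

```bash
python3 - <<'E'
from h import *
c=read_camera('wrist'); im=c['image'].copy()
yaw=-.27;ex=np.array([np.cos(yaw),np.sin(yaw)]);ey=np.array([-ex[1],ex[0]]);M=np.array([.5595,.138])-.001*ey
def W(p): return np.array([[*(M+x*ex+y*ey),z] for x,y,z in p])
s=2;big=cv2.resize(im[0:260,130:430],None,fx=s,fy=s,interpolation=cv2.INTER_NEAREST)
def draw(p,col):
    q=((proj(c,W(p))-[130,0]+.5)*s).astype(int); cv2.polylines(big,[q],True,col,1)
x0=.1055
draw([(x0-.035,-.023,.065),(x0+.035,-.023,.065),(x0+.035,.023,.065),(x0-.035,.023,.065)],(0,0,255))
draw([(-.095,-.058,.012),(.15,-.058,.012),(.15,.042,.012),(-.095,.042,.012)],(0,255,0))
cv2.imwrite('pics/g.png',big)
E
python3 t.py
```

```text
dock xy 0.1494069924639212 -0.0011910537646933523 z 0.26339522375105384 yawerr 0.00045247264997277936 tilt [-0.00434982  0.00028491] F dock [-0.03 -0.38  0.54] 33.275
```

View pics/g.png

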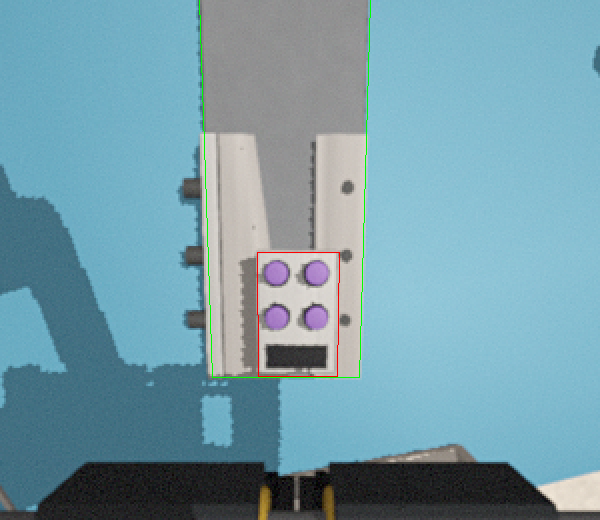

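The predicted outline (red, columns 257–339, rows 252–376) matches the block's top to within about 1 mm. The block is square and on the line, so I'll hand in.

```bash
python3 -c "
from bench import *
print(hand_in())"
```

```text
the job is handed in; nothing more can be done
None
```

The block is wedged in the way, about 105 mm in from the mouth, set with a push of about 12 N, released and square; no bystander was touched as far as I could see. I handed the job in at about 33 s, and the hand-in call returned no verdict.

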